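# Pop the battery hatch of the engraver's power unit

## Task

On the grey power unit, press the wide battery hatch in once with a fingertip, near its ribbed free edge, so that its push-push latch lets go, then take the finger away upward so the hatch pops open. Stay clear for a good three seconds to see that it stays open by itself; do not push it shut again. Only touch, never grip or lift, and leave the narrow fuse hatch shut and the things round about where they are.

Things in the scene. Friction and masses are not known exactly. Their poses are not given: they have to be found in the camera images.
- unit: grey power unit fixed to the table, a box 130 (its x) by 212 (y) by 60 mm (z up); origin: centre of its underside. At its back (x = 22 to 65 mm) a deck carries a black knob 12 mm high and a loose brass cup. Two black hatches, flush with its top, reach from hinges at x = 20 mm to its front face at x = -65 mm: the wide battery hatch (centre y = -36.5 mm), the narrow fuse hatch (y = 66.5 mm)
- battery_press (a point): where to press the battery hatch: on its upper face, 65 mm from the hinge line, 20 mm from the free edge, mid-width; moves with the hatch. The hatch is a black plate 84.5 mm from hinge to free edge, 120 mm wide, 5 mm thick, with four ribs 1 mm high by the free edge. Its latch frees once this point is pushed 3 mm down; a stop ends the travel 6 mm down (felt as 6 N and more)
- battery_hinge (a point): middle of the battery hatch's hinge line, 2.5 mm below the unit's top; its y axis lies along the hinge; with the hatch shut its x axis points away from the free edge. As the finger leaves, the freed hatch follows it and swings up in about a second; its free edge then stands about 77 mm above the unit's top
- battery (a joint): angle of the battery hatch in rad: 0 latched shut and flush, negative when pressed in, positive as it opens upward, 1.15 fully open. A spring opens it (2 to 3 N at battery_press). Pressing the shut hatch beyond -0.048 frees the latch; the stop is at -0.095. Pushing an open hatch right down would latch it shut again
- battery_follower (a joint): hidden follower of the battery hatch's push-push latch, in m: 0 latched, about 0.012 freed; it goes below -0.005 only when an opened hatch is pushed down shut again
- fuse (a joint): angle of the narrow fuse hatch (60 mm wide, otherwise built and latched the same way), 0 shut; leave it shut
- thimble_cup: brass cup 34 mm across, 32 mm high, loose, standing on the unit's deck behind the hatches; origin at the centre of its underside; a bystander
- dish: brass dish 84 mm across, 14 mm high, loose on the table just in front of the unit; origin at the centre of its underside; a bystander
- hammer_grip (a point): grip of a small hammer, about 220 mm long, lying loose beside the unit's fuse side; a bystander
- polish: jar 48 mm across, 85 mm high, loose on the table; origin at its underside; a bystander
- platter: brass plate 170 mm across, 18 mm high, loose on the table; origin at its underside; a bystander
- punch_cup: copper cup 64 mm across, 75 mm high, loose on the table; origin at its underside; a bystander

How it is judged:
By the outcome, as a careful person would: the job done as asked, in the order asked, and still so for the second after the job is handed in, with the robot touching nothing.
It also fails if it takes over 32 s, if anything falls off the work surface, if the arm or the gripper's body presses on something with over 40 N, if the wrist force passes 120 N, or if a joint passes its speed limit or range.

## Robot

A 6-joint arm with a two-finger parallel gripper is mounted at the origin on the work surface. World frame = base frame: x ahead of the robot, y to its left, z up, the work surface at z = 0. Lengths are in m, angles in rad, forces in N, time in s.
With the tool pointing down it reaches from about 0.35 to 0.875 m from the base axis. Payload 15.5 kg.
Tool frame: the origin (TCP) lies at the very end of the fingers, on their centre line; the grasp point (between the pads) lies bot.hold_point_z behind it (bot.hold_point_z is the distance from the TCP to the grasp point, in m); z points along the fingers, y is the line along which they close (so a half turn about z gives the same grasp; the last joint's range is limited). The gripper opens to 85 mm and grips with 20 to 120 N. Pads are 22 mm wide; open, the fingers measure 114 mm over their backs; the gripper's body (76 mm by 85 mm) begins 54 mm behind the grasp point. The pads swing forward as they close: fully open they stand 13 mm farther back than shut.
Start: joints at [-1.363, 0.494, 1.345, -0, 1.302, -0.096], TCP at [0.187, -0.596, 0.231] pointing down, gripper open.
Joint ranges: [-2.91, 2.91], [-0.82, 2.16], [0.22, 2.67], [-1.22, 4.37], [0.12, 2.79], [-3.08, 3.08]. Speed limits (rad/s): [1.89, 1.89, 2.57, 3.01, 3.01, 3.01].

## Interface

Orientations are given as a 3x3 rotation matrix whose columns are the frame's x, y, z axes.
In Python, from rig import bot gives the robot as it stands.
- The arm moves only by the shell command python3 -m crank 'ROWS' [FORCE]. ROWS is JSON, one flat list of numbers, 5 for each row, row after row: the opening, from 0 (shut) to 1 (fully open), then the shift along the tool's x, y, z in units of 25 mm (1.0 is 25 mm), then the turn about the tool's z in units of 6 degrees (1.0 is 6 degrees). A call has 1 to 8 rows; each row shifts and turns the commanded pose from where the row before left it, along the tool's axes as they then stand; what a row does not reach is not made up. A row lasts 1/8 s, in which the tool goes at most 62.5 mm and 10.7 degrees, less where a joint would pass 70% of its speed; a pose out of reach is approached as far as the arm can. A call is refused whole if a number of a shift passes 1 or a number of a turn 1, either way. A call with a gripper value outside its range is refused whole. The fingers move at their own pace and stop on an object; FORCE is the grip in N (left out, the last holds). Time passes only in rows, so rows that do not move let the fingers close. It gives the time, the measured TCP pose, the force, the opening and the grip force at its end, in the units of the state.
- bot.observe(): the state, without advancing time (a new reading comes with each control period).
- bot.snapshot(name): name is "side" or "top" or "wrist"; returns the picture (420x560x3 uint8, blue, green, red); there is no depth.
- bot.camera_model(name): a dict with "K" (3x3 intrinsics, pixels), "k1" (the pictures are not rectified: a ray, as slopes to the right and down, at radius r is drawn at 1 + k1 r^2 times it, then the intrinsics apply), "rvec" (rotation vector, rad) and "tvec" (3), from world to camera coordinates, as OpenCV has them. Camera axes: x right, y down, z forward; pixel columns grow to the right and rows downward; lengths in m; the calibration is good to about 2 mm. A picture is of the moment at which its call begins: read the wrist's pose just before it. camera_model takes no time and is no camera call; for the wrist camera it gives the pose at the moment of the call.
- bot.hand_in(): hands the job in; it is judged then, once.
The state is a dict: "clock": time; "joints": joint angles; "qvel": joint speeds; "joint_efforts": joint torques, N m; "eef_pos": TCP position; "tcp_rot": TCP orientation; "force": force on the tool from outside, world axes, zero at the start; "wrist_torque": the same for the moment, N m; "width": finger opening in m; "finger_force": force on a finger pad.
Only numpy, scipy, OpenCV 4.12 (cv2) and the standard library are available. Lean on these libraries where they do the work, as an engineer would, in place of code of your own. Each camera call takes 0.05 s, during which the arm holds its last target. There are 200 camera calls.

## Working session

There is one attempt and no reset: what is moved stays moved. The work goes in short steps, Python scripts to look and compute and a shell command to move; the robot and the scene stay as the last step left them, time stands still between calls to the robot, and variables do not carry over. Pictures are saved under pics/ and viewed, at most 10 in all, crops included, and the job is handed in when it is done.

```bash
mkdir -p pics; python3 - <<'E'
from rig import bot
import cv2
for n in("top","side"):
    cv2.imwrite(f"pics/{n}0.png",bot.snapshot(n))
s=bot.observe();print(s["clock"],s["eef_pos"],s["tcp_rot"],s["force"],s["width"],bot.hold_point_z)
E
```

```text
0.1 [ 0.18690045 -0.59607986  0.23076078] [[ 9.54194886e-01  2.99185681e-01 -2.17505449e-04]
 [ 2.99185740e-01 -9.54194312e-01  1.05206266e-03]
 [ 1.07219620e-04 -1.06894734e-03 -9.99999423e-01]] [0.34646415 0.86399654 0.17461713] 0.08544565925235231 0.0187
```

View pics/top0.png

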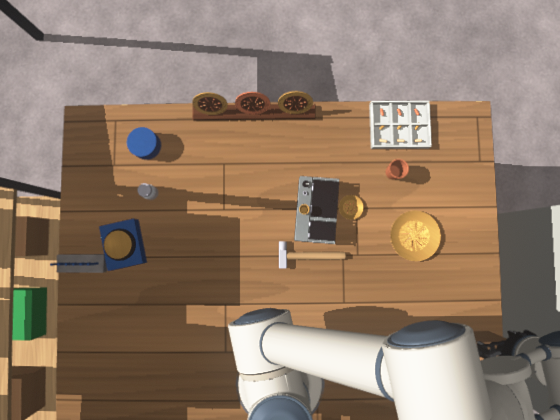

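View pics/side0.png

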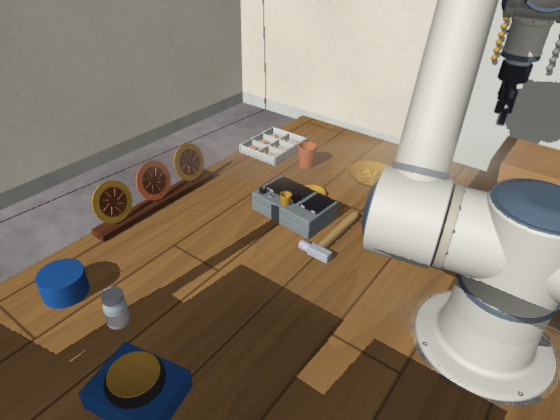

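The top picture shows the unit at about (317,210). Its front faces right, towards the dish at (352,207), and the hammer lies below at (310,255). I'll zoom in to find the corners.

```bash
python3 - <<'E'
import cv2
im=cv2.imread("pics/top0.png")
c=cv2.resize(im[165:260,270:380],None,fx=6,fy=6,interpolation=cv2.INTER_CUBIC)
cv2.imwrite("pics/topc.png",c)
E
cat > h.py <<'E'
from rig import bot
import numpy as np,cv2
def pix2w(n,uv,z,m=None):
    m=m or bot.camera_model(n);K=np.array(m["K"]);R=cv2.Rodrigues(np.array(m["rvec"],float))[0];t=np.array(m["tvec"],float).ravel()
    d=((np.array(uv,float)-K[:2,2])/[K[0,0],K[1,1]]); s=d.copy()
    for _ in range(20): s=d/(1+m["k1"]*(s@s))
    r=R.T@np.r_[s,1];c=-R.T@t
    return c+r*(z-c[2])/r[2]
def w2pix(n,P,m=None):
    m=m or bot.camera_model(n);K=np.array(m["K"]);R=cv2.Rodrigues(np.array(m["rvec"],float))[0];t=np.array(m["tvec"],float).ravel()
    q=R@np.array(P)+t;s=q[:2]/q[2];s=s*(1+m["k1"]*(s@s))
    return s*[K[0,0],K[1,1]]+K[:2,2]
E
```

```text
(no output)
```

View pics/topc.png

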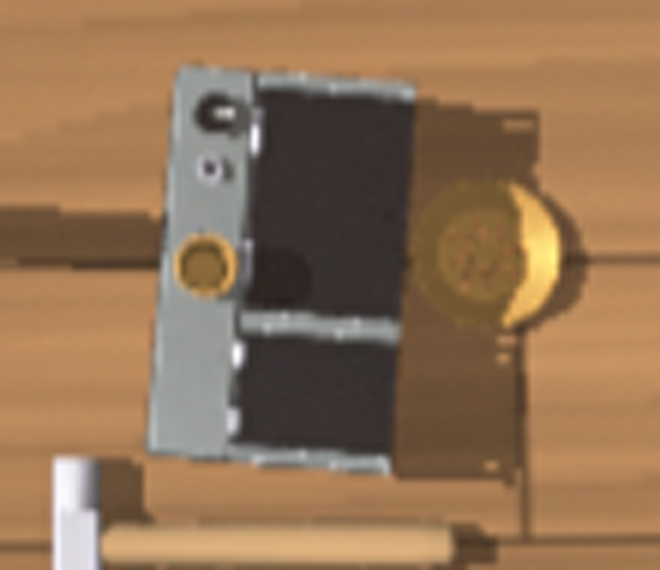

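```bash
python3 - <<'E'
from h import *
c=(np.array([(180,66),(414,82),(389,473),(148,452)])+.5)/6-.5+[270,165]
W=np.array([pix2w("top",p,.06)[:2] for p in c])
L=np.array([(65,-106),(-65,-106),(-65,106),(65,106)])/1e3
a=L-L.mean(0);b=W-W.mean(0)
H=a.T@b;th=np.arctan2(H[0,1]-H[1,0],H[0,0]+H[1,1])
R=np.array([[np.cos(th),-np.sin(th)],[np.sin(th),np.cos(th)]])
print("W",W,"side lens",[np.linalg.norm(W[i]-W[i-1]) for i in range(4)]);o=W.mean(0)
print("origin",o,"th",th,"res",b-a@R.T)
f=lambda x,y:o+R@[x,y]
pr=f(-.045,-.0365);print("press",pr)
s=bot.observe();T=np.array(s["tcp_rot"])
d=np.r_[pr,.2]-s["eef_pos"];print("d tool",T.T@d/.025, "yaw",np.degrees(np.arctan2(T[1,0],T[0,0])), "unit x yaw",np.degrees(th))
for n,z in(("dish",(352,207)),):print(pix2w("top",z,.01))
E
```

```text
W [[ 0.67934617 -0.07203758]
 [ 0.66920188 -0.1990758 ]
 [ 0.45774726 -0.18073257]
 [ 0.47050624 -0.05165871]] side lens [np.float64(0.20983187016616034), np.float64(0.1274425991926298), np.float64(0.212248740585293), np.float64(0.12970294355664191)]
origin [ 0.56920039 -0.12587617] th 1.479654259063929 res [[-1.33029276e-03 -1.24393658e-03]
 [ 3.57483622e-04  1.17827003e-03]
 [ 2.29495148e-05  2.26115427e-04]
 [ 9.49859628e-04 -1.60448882e-04]]
press [ 0.60145318 -0.17401147]
d tool [ 20.87350537 -11.1469656    1.24458546] yaw 17.408703481932523 unit x yaw 84.77794418292007
[ 0.57887978 -0.24906424  0.01      ]
```

```bash
python3 -m crank '[0,0,0,0,-1, 0,0,0,0,-1, 0,0,0,0,-1, 0,0,0,0,-1, 0,0,0,0,-1, 0,0,0,0,-1, 0,0,0,0,-1, 0,0,0,0,-1]'; python3 -m crank '[0,0,0,0,-1, 0,0,0,0,-1, 0,0,0,0,-1, 0,0,0,0,-0.2]'
cat > d.py <<'E'
from h import *
s=bot.observe();T=np.array(s["tcp_rot"])
print(s["clock"],s["eef_pos"],"F",s["force"],"d",T.T@(np.r_[.6015,-.174,.1]-s["eef_pos"])/.025,np.degrees(np.arctan2(T[1,0],T[0,0])),s["width"])
E
python3 d.py
```

```text
clock: 1.1
eef_pos: [0.1869, -0.5962, 0.2309]
tcp_rot: [[0.413, 0.911, -0.0], [0.911, -0.413, 0.001], [0.001, -0.0, -1.0]]
force: [-0.2, -0.9, 0.8]
width: 0.0002
finger_force: 0.0
clock: 1.6
eef_pos: [0.1869, -0.5962, 0.231]
tcp_rot: [[0.094, 0.996, -0.0], [0.996, -0.094, 0.001], [0.001, -0.0, -1.0]]
force: [0.1, -0.2, -0.5]
width: -0.0
finger_force: 0.0
1.6 [ 0.18692858 -0.5962099   0.23097736] F [ 0.089715   -0.23701665 -0.48231646] d [18.36217372 14.93177474  5.24688893] 84.63381506818904 -2.923020236827527e-05
```

```bash
python3 -m crank '[0,1,0.8,0,0, 0,1,0.8,0,0, 0,1,0.8,0,0, 0,1,0.8,0,0, 0,1,0.8,0,0, 0,1,0.8,0,0, 0,1,0.8,0,0, 0,1,0.8,0,0]' >/dev/null; python3 -m crank '[0,1,0.8,0,0, 0,1,0.8,0,0, 0,1,0.8,0,0, 0,1,0.8,0,0, 0,1,0.8,0,0, 0,1,0.8,0,0, 0,1,0.8,0,0, 0,1,0.8,0,0]'>/dev/null; python3 -m crank '[0,0.8,0.7,0.5,0, 0,0.8,0.7,1,0, 0,0.7,0.7,1,0, 0,0,0,1,0, 0,0,0,0.5,0, 0,0,0,0,0]'; python3 d.py
python3 - <<'E'
from h import *
m=bot.camera_model("wrist");im=bot.snapshot("wrist")
p=w2pix("wrist",[.6015,-.174,.06],m);print(p)
cv2.drawMarker(im,tuple(int(round(v)) for v in p),(0,0,255),cv2.MARKER_CROSS,12,1)
cv2.imwrite("pics/wrist1.png",im)
E
```

```text
clock: 4.35
eef_pos: [0.6003, -0.176, 0.1308]
tcp_rot: [[0.095, 0.995, -0.001], [0.995, -0.095, 0.001], [0.0, -0.001, -1.0]]
force: [-1.0, 0.3, 0.8]
width: 0.0002
finger_force: 0.0
4.35 [ 0.60031434 -0.17596963  0.13077702] F [-0.97734886  0.25637029  0.80465576] d [0.08245531 0.04143857 1.23105657] 84.54343086019483 0.000248574270234645
[280.38392688 220.44963123]
```

View pics/wrist1.png

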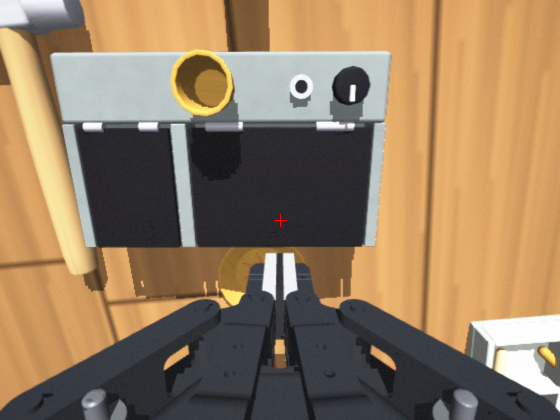

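The red cross at (280,220) sits mid-width on the wide hatch (x 190–372), about 3/4 of the way from hinge to free edge (y 246). The aim is right. Descending.

```bash
python3 -m crank '[0,0.08,0.04,0.8,0, 0,0,0,0.8,0, 0,0,0,0.6,0, 0,0,0,0.2,0, 0,0,0,0,0]'; python3 d.py; python3 -m crank '[0,0,0,0.1,0, 0,0,0,0.1,0, 0,0,0,0.1,0, 0,0,0,0,0]';python3 d.py
```

```text
clock: 5.03
eef_pos: [0.6022, -0.1742, 0.0716]
tcp_rot: [[0.094, 0.996, 0.0], [0.996, -0.094, -0.0], [-0.0, 0.0, -1.0]]
force: [-0.1, -0.4, 0.0]
width: -0.0002
finger_force: 0.0
5.025 [ 0.60216824 -0.17418262  0.07160744] F [-0.08958127 -0.39327767  0.04197172] d [ 0.00465433 -0.02697526 -1.13571039] 84.59473818089494 -0.0002047674015118216
clock: 5.52
eef_pos: [0.6019, -0.174, 0.0636]
tcp_rot: [[0.094, 0.996, -0.0], [0.996, -0.094, 0.0], [0.0, -0.0, -1.0]]
force: [-0.2, -0.1, -0.8]
width: 0.0004
finger_force: 0.0
5.525 [ 0.60189599 -0.17398506  0.0636199 ] F [-0.19233181 -0.13048744 -0.80580623] d [-0.00200268 -0.01614074 -1.45519928] 84.6086848771292 0.00041059763099041396
```

```bash
python3 -m crank '[0,0,0,0.1,0, 0,0,0,0.06,0, 0,0,0,0,0]'|egrep 'eef|force'; python3 -m crank '[0,0,0,0.06,0, 0,0,0,0,0]'|egrep 'eef|force';python3 -m crank '[0,0,0,0.06,0, 0,0,0,0,0]'|egrep 'eef|force'
```

```text
eef_pos: [0.602, -0.1741, 0.0597]
force: [-0.1, -0.1, 0.7]
finger_force: 0.3
eef_pos: [0.602, -0.1741, 0.0582]
force: [0.4, 0.1, 0.9]
finger_force: 0.7
eef_pos: [0.602, -0.1741, 0.0567]
force: [-0.1, -0.7, 2.0]
finger_force: 1.3
```

```bash
python3 -m crank '[0,0,0,0.05,0, 0,0,0,0,0]'|egrep 'eef|force'; python3 -m crank '[0,0,0,0.04,0, 0,0,0,0,0]'|egrep 'eef|force'
```

```text
eef_pos: [0.602, -0.174, 0.0555]
force: [0.4, -1.1, 2.3]
finger_force: 1.3
eef_pos: [0.602, -0.174, 0.0545]
force: [0.1, -0.3, 2.3]
finger_force: 1.5
```

```bash
python3 -m crank '[0,0,0,0.04,0, 0,0,0,0,0]'|egrep 'eef|force'
```

```text
eef_pos: [0.6021, -0.174, 0.0539]
force: [-3.4, 0.6, 9.9]
finger_force: 4.7
```

The stop is felt at 9.9 N, so the travel is complete. Lifting straight up now.

```bash
python3 -m crank '[0,0,0,-0.4,0, 0,0,0,-0.8,0, 0,0,0,-1,0, 0,0,0,-1,0, 0,0,0,-1,0, 0,0,0,-1,0, 0,0,0,-1,0, 0,0,0,-1,0]'|egrep 'eef|force|clock'; python3 -m crank '[0,0,0,0,0, 0,0,0,0,0, 0,0,0,0,0, 0,0,0,0,0, 0,0,0,0,0, 0,0,0,0,0, 0,0,0,0,0, 0,0,0,0,0]'|egrep 'eef|force|clock'
python3 - <<'E'
from h import *
a=bot.snapshot("side")[150:270,220:380];b=bot.snapshot("wrist")
cv2.imwrite("pics/after.png",np.hstack([cv2.resize(a,(400,300)),cv2.resize(b,(400,300))]))
E
```

```text
clock: 8.15
eef_pos: [0.6018, -0.1739, 0.2346]
force: [0.1, 0.7, -0.0]
finger_force: 0.0
clock: 9.15
eef_pos: [0.602, -0.174, 0.2335]
force: [-0.4, 0.8, -0.2]
finger_force: 0.0
```

View pics/after.png

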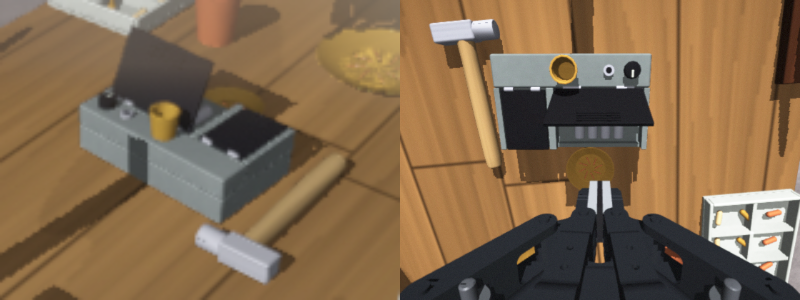

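The wide hatch stands open (left view (160,75), right view (600,107)), with the battery bay visible. The fuse hatch is shut, and the cup, dish and hammer haven't moved. I'll stay clear for more than 3 s.

```bash
python3 -m crank '[0,0,0,0,0, 0,0,0,0,0, 0,0,0,0,0, 0,0,0,0,0, 0,0,0,0,0, 0,0,0,0,0, 0,0,0,0,0, 0,0,0,0,0]' >/dev/null;python3 -m crank '[0,0,0,0,0, 0,0,0,0,0, 0,0,0,0,0, 0,0,0,0,0, 0,0,0,0,0, 0,0,0,0,0, 0,0,0,0,0, 0,0,0,0,0]' >/dev/null;python3 -m crank '[0,0,0,0,0, 0,0,0,0,0, 0,0,0,0,0, 0,0,0,0,0, 0,0,0,0,0, 0,0,0,0,0, 0,0,0,0,0, 0,0,0,0,0]' |egrep 'clock|force'
python3 - <<'E'
from h import *
a=bot.snapshot("side")[150:270,220:380]
p=cv2.imread("pics/after.png")[:,:400]
print("change vs earlier",cv2.absdiff(cv2.resize(a,(400,300)),p).mean())
E
```

```text
clock: 12.25
force: [-0.1, 0.2, 0.1]
finger_force: 0.0
change vs earlier 0.32931944444444444
```

```bash
python3 -c "
from rig import bot
print(bot.hand_in())"
```

```text
the job is handed in; nothing more can be done
None
```

I pressed the battery hatch in once to its stop and lifted the finger straight up; the hatch popped open and was still open about 4 s later with the arm clear, the fuse hatch stayed shut, nothing nearby appeared to have moved, and the job is handed in.

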